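# Prop the cutlery chest open on its folding stay

### The arm

A 6-joint arm with a two-finger parallel gripper is mounted at the origin on a cart in front of the work surface, level with it; the furniture and walls round the work are solid. World frame = base frame: x ahead of the robot, y to its left, z up, the work surface at z = 0. Lengths are in mm, angles in rad, forces in N, time in s.
With the tool pointing down it reaches from about 275 to 750 mm from the base axis. Payload 10.2 kg.
Tool frame: the origin (TCP) lies between the finger pads; the fingertips stand 14 mm ahead of it and the grasp point (between the pads) lies 5 mm behind it (tip_reach is the distance from the TCP to the fingertips, in mm); z points along the fingers, y is the line along which they close (so a half turn about z gives the same grasp; the last joint's range is limited). The gripper opens to 85 mm and grips with 20 to 120 N. Pads are 22 mm wide; open, the fingers measure 114 mm over their backs; the gripper's body (76 mm by 85 mm) begins 54 mm behind the grasp point. The pads swing forward as they close: fully open they stand 13 mm farther back than shut.
Start: joints at [0.968, 0.313, 1.498, -0, 1.331, -0.223], TCP at [194.649, 487.589, 245.294] pointing down, gripper open.
Joint ranges: [-2.94, 2.94], [-0.97, 2.17], [0.19, 2.56], [-1.23, 4.37], [0.02, 3.11], [-2.88, 2.88]. Speed limits (rad/s): [2.39, 2.39, 3.01, 3.14, 3.14, 3.14].

### API

Orientations are given as a unit quaternion [w, x, y, z].
In Python, from rig import * gives the robot as it stands.
- The arm moves only by the tool arm_command, never from a script. Its argument "steps" is a list that holds one entry, the list of rows, each a list of 7 numbers: the opening, from 0 (shut) to 1 (fully open), then the shift along the tool's x, y, z each as a share of 0.05 m, from -1 to 1, then the turn, a rotation vector about the tool's x, y, z each as a share of 0.15 rad, from -1 to 1. A call has 1 to 8 rows; each row shifts and turns the commanded pose from where the row before left it, along the tool's axes as they then stand; what a row does not reach is not made up. A row lasts 1/8 s, in which the tool goes at most 62.5 mm and 10.7 degrees, less where a joint would pass 70% of its speed; a pose out of reach is approached as far as the arm can. A call with a number of a shift or a turn outside -1 to 1 is refused whole. A call with a gripper value outside its range is refused whole. The fingers move at their own pace and stop on an object; "squeeze" is the grip in N (left out, the last holds). Time passes only in rows, so rows that do not move let the fingers close. It gives the time, the measured TCP pose, the force, the opening and the grip force at its end, in the units of the state.
- sense(): the state, without advancing time (a new reading comes with each control period).
- capture(name): name is "scene" or "top"; returns the picture (480x640x3 uint8, red, green, blue); there is no depth.
- get_calibration(name): a dict with "intrinsics" (3x3 intrinsics, pixels), "D" ([k1, k2, p1, p2, k3] as OpenCV has them; the pictures are not rectified), "rvec" (rotation vector, rad) and "tvec" (3), from world to camera coordinates, as OpenCV has them. Camera axes: x right, y down, z forward; pixel columns grow to the right and rows downward; lengths in mm; the calibration is good to about 2 mm. A picture is of the moment at which its call begins. get_calibration takes no time and is no camera call.
- finish_job(): hands the job in; it is judged then, once.
The state is a dict: "time_s": time; "joints": joint angles; "dq": joint speeds; "tau": joint torques, N m; "eef_pos": TCP position; "ee_rot": TCP orientation; "force": force on the tool from outside, world axes, zero at the start; "wrist_torque": the same for the moment, N m; "grip_width": opening from 0.0 (shut) to 1.0 (fully open); "grip_force": force on a finger pad.
Only numpy, scipy, OpenCV 4.12 (cv2) and the standard library are available. Lean on these libraries where they do the work, as an engineer would, in place of code of your own. Each camera call takes 0.05 s, during which the arm holds its last target. There are 200 camera calls.

### The job

Open the cutlery chest, the wooden chest with the bar handle and the folding stay: raise its lid fully, then push the knobbed elbow of the stay back and down through straight until it rests against its stop, so that the stay is locked and the lid stays up by itself.

Things in the scene. Friction and masses are not known exactly. Their poses are not given: they have to be found in the camera images.
- chest: Fixed dark-wood chest, 180 deep (x) x 240 wide (y) x 80 high plus 12 lid; the smaller box is a bystander. Origin: underside centre; x to its back, y its left, z up; yaw -0.3 to 0.1. Lid hinge: line along y at x=90, z=80; starts closed, opens up and back. Stiff: above 65 degrees it stays for the moment, lower it falls. Lid: 1.40 rad stay straight (most), 1.37 locked.
- lid_handle (a point): Middle of the steel bar handle, 10 thick, straight for 76 along the chest's y, 55 off the lid's front edge in the lid's plane, gap behind it 50. 235 from the hinge line; lid closed: chest x=-145, z=86; lid up: at the top, about 310 above the worktop. It can turn between the finger pads, so the tool may keep pointing down. Axes are the lid's: the chest's when closed; z normal to the lid.
- stay_knob (a point): Middle of the black knob on the stay's elbow, 18 diameter, along the chest's y from -140 to -175 (middle -158), at its right end (wall at -120). Links 81.5 pin to pin; the lower turns about chest x=-20, z=50, the upper on the lid 100 from its hinge. Knob in chest x,z: closed -91,89; lid at 1.34 rad 15,127; straight 29,115; locked 38,107. A few N move it.
- stay (a joint): Elbow angle of the two-link steel stay on the outside of the chest's right end, rad: 0 folded (lid closed), 2.68 links in line (dead centre), 2.98 at its stop past dead centre = locked; there the lid cannot fold it again. It unfolds as the lid rises. No spring; friction leaves it where it is. Lengths in these texts are in mm.

How it is judged (in metres and radians):
At the end, for the whole second after the job is handed in: The stay's elbow is pushed past dead centre (2.68) to beyond 2.80 rad, towards its stop at 2.98, the lid stands at more than 1.22 rad (70 degrees), and both are at rest (value of joint stay above 2.8 rad and angle between lid_handle's own z axis and vertical above 1.22 rad and velocity of joint stay between -0.1 and 0.1 rad/s); the robot touches nothing.
It also fails if it takes over 48 s, if anything falls off the work surface, if the arm or the gripper's body presses on something with over 40 N, if the wrist force passes 120 N, or if a joint passes its speed limit or range.

## Working session

There is one attempt and no reset: what is moved stays moved. The work goes in short steps, Python scripts to look and compute and a tool call to move; the robot and the scene stay as the last step left them, time stands still between calls to the robot, and variables do not carry over. Pictures are saved under pics/ and viewed, at most 10 in all, crops included, and the job is handed in when it is done.

Besides the shell and the picture viewer there is one more tool, called after ">>>" as name(argument=value, ...), one argument or row to a line, values as JSON. arm_command: Moves the arm, as the interface text tells. Its arguments: {"type":"object","properties":{"steps":{"type":"array"},"squeeze":{"type":"number"}},"required":["steps"]}

```bash
mkdir -p pics; python3 - <<'E'
from rig import *
import cv2
for n in("scene","top"):
    im=capture(n); cv2.imwrite(f"pics/{n}0.png",im[:,:,::-1])
    c=get_calibration(n); print(n,c)
print(sense())
E
```

```text
scene {'intrinsics': array([[610.10175438,   0.        , 317.77040848],
       [  0.        , 610.10175438, 238.34907367],
       [  0.        ,   0.        ,   1.        ]]), 'D': array([-0.15552503,  0.        ,  0.        ,  0.        ,  0.        ]), 'rvec': array([ 2.0310372 , -0.6744337 ,  0.41182125]), 'tvec': array([-396.64260567,  213.98242788, 1050.79268989])}
top {'intrinsics': array([[593.5348002 ,   0.        , 320.48946937],
       [  0.        , 593.5348002 , 233.77736451],
       [  0.        ,   0.        ,   1.        ]]), 'D': array([-0.1605599,  0.       ,  0.       ,  0.       ,  0.       ]), 'rvec': array([ 2.15704774, -2.14726418,  0.1546086 ]), 'tvec': array([6.47502586e-01, 5.01871233e+02, 1.38645170e+03])}
{'time_s': 0.1, 'joints': array([ 9.67571252e-01,  3.13386636e-01,  1.49835310e+00,  1.26325765e-05,
        1.33103047e+00, -2.23396321e-01]), 'dq': array([ 1.07349166e-03, -1.73830448e-03, -1.98227074e-03,  1.05377867e-03,
        7.19895838e-05,  2.40666203e-04]), 'tau': array([ 4.77363792e-03, -4.12900972e+01, -2.60138869e+01, -2.91819219e-06,
        3.00579479e-03,  3.03204808e-05]), 'eef_pos': array([194.52969112, 487.39561704, 244.7991122 ]), 'ee_rot': array([-2.42095248e-04,  1.88776255e-01,  9.82019948e-01, -5.36732700e-04]), 'force': array([ 0.05634887, -0.8275804 , -0.45507673]), 'wrist_torque': array([-0.00914612, -0.01618933,  0.03318796]), 'grip_force': 0.0, 'grip_width': 1.0016840015910835}
```

View pics/top0.png

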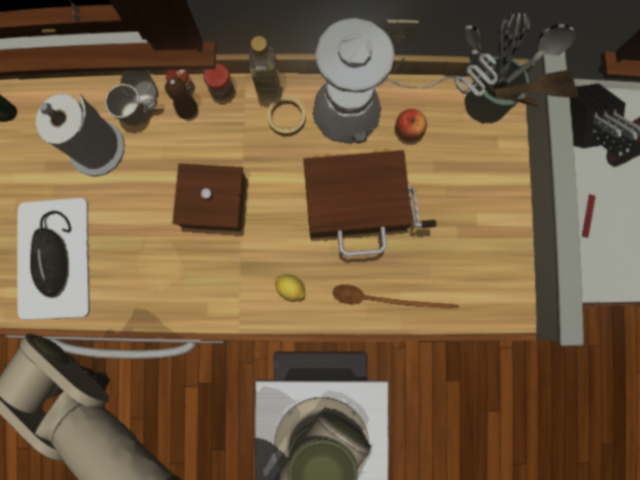

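View pics/scene0.png

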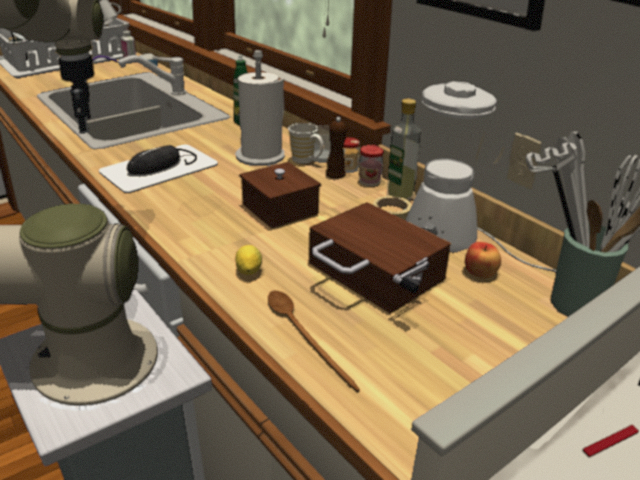

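The top view shows the chest lid with corners at about (304,159), (405,151), (411,229) and (309,236). The bar handle runs (342,256)–(384,252), and the knob spans (415–436,224). The scene view confirms the lid is closed, with the knob at about (410,278).

```bash
cat > h.py <<'E'
from rig import *
import cv2, numpy as np
from scipy.spatial.transform import Rotation as R
def ray(n,px):
    c=get_calibration(n); K,D=c["intrinsics"],c["D"]
    Rm=cv2.Rodrigues(c["rvec"])[0]; o=-Rm.T@c["tvec"]
    u=cv2.undistortPoints(np.array(px,float).reshape(-1,1,2),K,D).reshape(-1,2)
    return o,np.c_[u,np.ones(len(u))]@Rm
def onz(n,px,z):
    o,d=ray(n,px); return o+d*((z-o[2])/d[:,2])[:,None]
def proj(n,P):
    c=get_calibration(n); return cv2.projectPoints(np.array(P,float).reshape(-1,3),c["rvec"],c["tvec"],c["intrinsics"],c["D"])[0].reshape(-1,2)
E
python3 - <<'E'
from h import *
im=cv2.imread("pics/top0.png"); hsv=cv2.cvtColor(im,cv2.COLOR_BGR2HSV)
g=im.max(2); s=hsv[...,1]
# lid
m=((g<110)&(s>90)).astype(np.uint8); roi=np.zeros_like(m); roi[140:248,292:414]=1
m=cv2.morphologyEx(m*roi,cv2.MORPH_OPEN,np.ones((7,7)))
c=max(cv2.findContours(m,0,1)[0],key=cv2.contourArea); r=cv2.minAreaRect(c); print(r); print(cv2.boxPoints(r))
# handle
m2=((s<60)&(g>110)).astype(np.uint8); roi[:]=0; roi[225:265,330:395]=1; m2*=roi
y,x=np.nonzero(m2); print("handle",len(x),x.min(),x.max())
for q in range(345,385,4):
    yy=y[(x==q)&(y>243)]; print(q,yy.min() if len(yy) else None,yy.max() if len(yy) else None,end='; ')
big=cv2.resize(im[140:270,290:450],None,fx=5,fy=4.6*1,interpolation=cv2.INTER_CUBIC); cv2.imwrite("pics/c.png",big)
pts=[(304,159),(405,151),(411,229),(309,236)]
print(onz("top",pts,92)); print(onz("top",[(342,256),(384,252),(363,254)],86)); print(onz("top",[(421,225),(436,223)],89))
E
```

```text
((358.3934631347656, 195.1685333251953), (82.9350357055664, 104.58586883544922), 85.42607879638672)
[[302.96024 158.00319]
 [407.21304 149.66298]
 [413.8267  232.33388]
 [309.57388 240.67409]]
handle 331 338 386
345 251 254; 349 252 255; 353 252 255; 357 251 254; 361 251 254; 365 251 254; 369 250 253; 373 250 253; 377 250 253; 381 247 252; [[ 670.67696586   42.60018158   92.        ]
 [ 692.11076455 -195.41124434   92.        ]
 [ 506.0697886  -205.85259038   92.        ]
 [ 488.61373038   29.56570337   92.        ]]
[[ 443.44250798  -46.43908414   86.        ]
 [ 453.07364631 -143.28661683   86.        ]
 [ 448.26063195  -94.77305794   86.        ]]
[[ 516.02179295 -229.90263257   89.        ]
 [ 520.93528473 -265.26101674   89.        ]]
```

View pics/c.png

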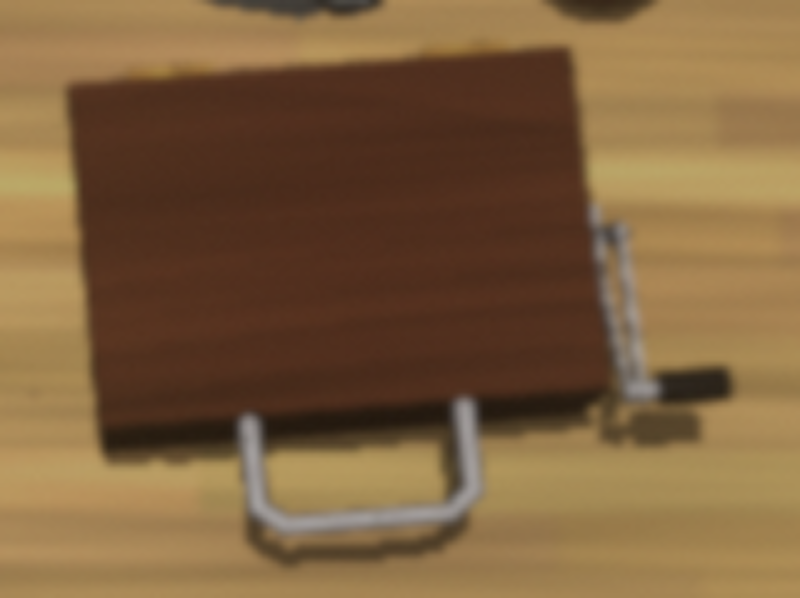

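The crop gives the lid's top corners at (303.6,158.7), (404,150.2), (411.6,223.9) and (310.6,233). The bar's middle is at (363,252.3), and the knob runs from crop (658,387) to (732,382).

```bash
cat >> h.py <<'E'
def chest(p):
    return p["T"], p["yaw"]
E
python3 - <<'E'
from h import *
from scipy.optimize import least_squares
px=np.array([(303.6,158.7),(404,150.2),(411.6,223.9),(310.6,233),(363,252.3),(421.6,224.1),(436.2,223.1)])
C=np.array([(90,120,92),(90,-120,92),(-90,-120,92),(-90,120,92),(-145,0,86),(-91,-140,89),(-91,-175,89)],float)
def W(p,C): 
    r=R.from_euler('z',p[2]).apply(C); return r+[p[0],p[1],0]
f=lambda p:(proj("top",W(p,C))-px).ravel()
s=least_squares(f,[600,-80,0.05],loss='soft_l1'); print(s.x, f(s.x).round(1))
p=s.x
print(proj("scene",W(p,C)).round(0))
print("handle closed",W(p,C[4:5]))
print("targets")
for a in (0,.3,.6,.9,1.2,1.36): print(a,W(p,np.array([(90-235*np.cos(a)+6*np.sin(a)*0,0,80+235*np.sin(a)+6*np.cos(a))])).round(0))
q=sense(); M=R.from_quat(np.roll(q["ee_rot"],-1)); print(M.as_matrix().round(3))
np.save("p.npy",p)
E
```

```text
[ 5.95409826e+02 -8.28028826e+01  9.26305585e-02] [-0.6 -1.   0.4 -0.8  1.4  0.5 -1.1  0.4  0.6  0.5 -0.3  0.2 -0.1 -0.1]
[[367. 201.]
 [452. 243.]
 [395. 276.]
 [309. 227.]
 [329. 262.]
 [402. 282.]
 [417. 290.]]
handle closed [[451.03146133 -96.21511392  86.        ]]
targets
0 [[451. -96.  86.]]
0.3 [[461. -95. 155.]]
0.6 [[492. -92. 218.]]
0.9 [[540. -88. 268.]]
1.2 [[600. -82. 301.]]
1.36 [[636. -79. 311.]]
[[-0.929  0.371 -0.001]
 [ 0.371  0.929 -0.001]
 [ 0.    -0.001 -1.   ]]
```

```bash
cat >> h.py <<'E'
p=np.load("p.npy") 
def W(c): return R.from_euler('z',p[2]).apply(np.array(c,float))+[p[0],p[1],0]
def down(yaw=None,tilt=0):  # tool y along chest x, z down; tilt>0: about chest y, fingers lean to +x
    a=p[2]; yv=np.array([np.cos(a),np.sin(a),0]); z=np.array([0,0,-1.]); x=np.cross(yv,z)
    return R.from_rotvec(-tilt*np.array([-np.sin(a),np.cos(a),0]))*R.from_matrix(np.c_[x,yv,z])
def now():
    q=sense(); return np.array(q["eef_pos"]),R.from_quat(np.roll(q["ee_rot"],-1)),q
def plan(wps,op,P=None,M=None):
    """wps: list of (pos,rot,n)"""
    if P is None: P,M,_=now()
    for T,Q,n in wps:
        rv=(M.inv()*Q).as_rotvec(); P0,M0=P,M
        for i in range(n):
            d=M.inv().apply((np.array(T)-P0)/n)/50; row=np.r_[op,d,rv/n/.15].round(2)
            if abs(row[1:]).max()>1: print("BIG")
            print([float(v)+0 for v in row],end=',\n')
            P=P+M.apply(row[1:4]*50); M=M*R.from_rotvec(row[4:]*.15)
        P=np.array(T) if 0 else P
E
python3 - <<'E'
from h import *
plan([(W((-145,0,170)),down(),15)],.5)
E
```

```text
[0.5, -0.61, -0.6, 0.1, 0.0, 0.0, 0.49],
[0.5, -0.65, -0.55, 0.1, 0.0, 0.0, 0.49],
[0.5, -0.69, -0.5, 0.1, 0.0, 0.0, 0.49],
[0.5, -0.72, -0.45, 0.1, 0.0, 0.0, 0.49],
[0.5, -0.75, -0.39, 0.1, 0.0, 0.0, 0.49],
[0.5, -0.78, -0.34, 0.1, 0.0, 0.0, 0.49],
[0.5, -0.8, -0.28, 0.1, 0.0, 0.0, 0.49],
[0.5, -0.82, -0.22, 0.1, 0.0, 0.0, 0.49],
[0.5, -0.83, -0.16, 0.1, 0.0, 0.0, 0.49],
[0.5, -0.84, -0.1, 0.1, 0.0, 0.0, 0.49],
[0.5, -0.85, -0.04, 0.1, 0.0, 0.0, 0.49],
[0.5, -0.85, 0.03, 0.1, 0.0, 0.0, 0.49],
[0.5, -0.85, 0.09, 0.1, 0.0, 0.0, 0.49],
[0.5, -0.84, 0.15, 0.1, 0.0, 0.0, 0.49],
[0.5, -0.82, 0.21, 0.1, 0.0, 0.0, 0.49],
```

>>> arm_command(
  steps=[
    [[0.5,-0.61,-0.6,0.1,0,0,0.49],[0.5,-0.65,-0.55,0.1,0,0,0.49],[0.5,-0.69,-0.5,0.1,0,0,0.49],[0.5,-0.72,-0.45,0.1,0,0,0.49],[0.5,-0.75,-0.39,0.1,0,0,0.49],[0.5,-0.78,-0.34,0.1,0,0,0.49],[0.5,-0.8,-0.28,0.1,0,0,0.49],[0.5,-0.82,-0.22,0.1,0,0,0.49]],
  ],
)

```text
time_s: 1.1
eef_pos: [331.8, 175.0, 205.1]
ee_rot: [-0.0, 0.466, 0.885, 0.0]
force: [0.6, -0.7, -0.1]
grip_width: 0.496
grip_force: 0.0
```

>>> arm_command(
  steps=[
    [[0.5,-0.83,-0.16,0.1,0,0,0.49],[0.5,-0.84,-0.1,0.1,0,0,0.49],[0.5,-0.85,-0.04,0.1,0,0,0.49],[0.5,-0.85,0.03,0.1,0,0,0.49],[0.5,-0.85,0.09,0.1,0,0,0.49],[0.5,-0.84,0.15,0.1,0,0,0.49],[0.5,-0.82,0.21,0.1,0,0,0.49],[0.5,0,0,0,0,0,0]],
  ],
)

```text
time_s: 2.1
eef_pos: [451.2, -97.9, 169.5]
ee_rot: [-0.0, 0.676, 0.737, -0.0]
force: [-0.6, 0.4, -0.9]
grip_width: 0.502
grip_force: 0.0
```

```bash
python3 - <<'E'
from h import *
P,M,q=now(); print(P,W((-145,0,170)),(M.inv()*down()).as_rotvec(),q["grip_width"])
plan([(W((-145,0,81)),down(),4)],.5)
E
```

```text
[451.20582263 -97.94638317 169.5495982 ] [451.03146133 -96.21511392 170.        ] [-0.00096147 -0.00040076 -0.00745153] 0.5016477244627835
[0.5, 0.01, 0.0, 0.44, 0.0, 0.0, -0.01],
[0.5, 0.01, 0.0, 0.44, 0.0, 0.0, -0.01],
[0.5, 0.01, 0.0, 0.44, 0.0, 0.0, -0.01],
[0.5, 0.01, 0.0, 0.44, 0.0, 0.0, -0.01],
```

>>> arm_command(
  steps=[
    [[0.5,0.01,0,0.44,0,0,-0.01],[0.5,0.01,0,0.44,0,0,-0.01],[0.5,0.01,0,0.44,0,0,-0.01],[0.5,0.01,0,0.44,0,0,-0.01],[0.5,0,0,0,0,0,0]],
  ],
)

```text
time_s: 2.72
eef_pos: [449.7, -93.0, 81.4]
ee_rot: [-0.002, 0.673, 0.74, -0.0]
force: [-0.0, 0.4, 0.5]
grip_width: 0.502
grip_force: 0.0
```

>>> arm_command(
  steps=[
    [[0,0,0,0,0,0,0],[0,0,0,0,0,0,0],[0,0,0,0,0,0,0],[0,0,0,0,0,0,0],[0,0,0,0,0,0,0]],
  ],
  squeeze=40,
)

```text
time_s: 3.35
eef_pos: [451.6, -94.1, 83.2]
ee_rot: [0.001, 0.673, 0.74, 0.001]
force: [3.8, 3.2, 6.8]
grip_width: 0.1
grip_force: 39.4
```

```bash
python3 - <<'E'
from h import *
P,M,q=now(); print(P-W((-145,0,81)),q["grip_width"],q["grip_force"],q["force"])
# arc: translate commanded pose along arc offsets
a=np.linspace(0,1.36,17); C=np.c_[-235*np.cos(a)-6*np.sin(a)*0,0*a,235*np.sin(a)+6*np.cos(a)-6]
C[:,0]+=6*np.sin(a)
D=np.diff(C,axis=0)
for d in D: print([0.,0.,round(d[0]/50,2),round(-d[2]/50,2),0,0,0],end=',\n')
E
```

```text
[0.52957528 2.11535194 2.22499253] 0.10032131166431495 39.36876833438873 [3.83391787 3.1853401  6.7927948 ]
[0.0, 0.0, np.float64(0.03), np.float64(-0.4), 0, 0, 0],
[0.0, 0.0, np.float64(0.06), np.float64(-0.39), 0, 0, 0],
[0.0, 0.0, np.float64(0.09), np.float64(-0.39), 0, 0, 0],
[0.0, 0.0, np.float64(0.13), np.float64(-0.38), 0, 0, 0],
[0.0, 0.0, np.float64(0.16), np.float64(-0.37), 0, 0, 0],
[0.0, 0.0, np.float64(0.19), np.float64(-0.35), 0, 0, 0],
[0.0, 0.0, np.float64(0.22), np.float64(-0.33), 0, 0, 0],
[0.0, 0.0, np.float64(0.25), np.float64(-0.31), 0, 0, 0],
[0.0, 0.0, np.float64(0.27), np.float64(-0.29), 0, 0, 0],
[0.0, 0.0, np.float64(0.3), np.float64(-0.27), 0, 0, 0],
[0.0, 0.0, np.float64(0.32), np.float64(-0.24), 0, 0, 0],
[0.0, 0.0, np.float64(0.34), np.float64(-0.21), 0, 0, 0],
[0.0, 0.0, np.float64(0.35), np.float64(-0.19), 0, 0, 0],
[0.0, 0.0, np.float64(0.37), np.float64(-0.15), 0, 0, 0],
[0.0, 0.0, np.float64(0.38), np.float64(-0.12), 0, 0, 0],
[0.0, 0.0, np.float64(0.39), np.float64(-0.09), 0, 0, 0],
```

>>> arm_command(
  steps=[
    [[0,0,0.03,-0.4,0,0,0],[0,0,0.06,-0.39,0,0,0],[0,0,0.09,-0.39,0,0,0],[0,0,0.13,-0.38,0,0,0],[0,0,0,0,0,0,0]],
  ],
)

```text
time_s: 3.98
eef_pos: [466.5, -92.6, 160.9]
ee_rot: [0.001, 0.673, 0.74, 0.0]
force: [4.3, 0.7, -3.3]
grip_width: 0.099
grip_force: 39.5
```

```bash
python3 - <<'E'
from h import *
P,M,q=now(); c=R.from_euler('z',-p[2]).apply(P-[p[0],p[1],0]); print(c,q["grip_width"],q["force"],(M.inv()*down()).as_rotvec())
print(np.arctan2(c[2]+5-80,90-c[0]), np.hypot(c[2]+5-80,90-c[0]))
E
```

```text
[-129.24157792    2.13514393  160.91453179] 0.09942029121101978 [ 4.3468448   0.69311366 -3.33819498] [0.00134056 0.0008184  0.00220694]
0.37347949180695933 235.47436433980727
```

Forces are low and the radius is right, so I'll continue the arc.

>>> arm_command(
  steps=[
    [[0,0,0.16,-0.37,0,0,0],[0,0,0.19,-0.35,0,0,0],[0,0,0.22,-0.33,0,0,0],[0,0,0.25,-0.31,0,0,0],[0,0,0.27,-0.29,0,0,0],[0,0,0.3,-0.27,0,0,0],[0,0,0,0,0,0,0]],
  ],
)

```text
time_s: 4.85
eef_pos: [533.9, -86.5, 258.1]
ee_rot: [-0.001, 0.673, 0.74, -0.002]
force: [-18.5, 0.4, 19.7]
grip_width: 0.099
grip_force: 41.2
```

```bash
cat >> h.py <<'E'
def lid():
    P,M,q=now(); c=R.from_euler('z',-p[2]).apply(P-[p[0],p[1],0]); print(c,q["grip_width"],q["force"],(M.inv()*down()).as_rotvec())
    print(np.arctan2(c[2]+5-80,90-c[0])-.0255, np.hypot(c[2]+5-80,90-c[0]))
    return c
E
python3 -c "
from h import *
lid()"
```

```text
[-61.62668878   2.05434143 258.09233088] 0.09899852397593975 [-18.48116217   0.36001095  19.7214336 ] [-0.00404494  0.00131379  0.00204911]
0.8536288441542531 237.72558629758316
```

```bash
python3 - <<'E'
from h import *
c=lid(); th=np.arctan2(c[2]-75,90-c[0]); r=np.hypot(c[2]-75,90-c[0])+3
a=np.linspace(th,1.27+.0255,7); X=90-r*np.cos(a); Z=75+r*np.sin(a)
d=np.diff(np.r_[c[0],X[1:]]),np.diff(np.r_[c[2],Z[1:]])
for x,z in zip(*d): print(0,0,round(x/50,2),round(-z/50,2))
E
```

```text
[-61.62668878   2.05434143 258.09233088] 0.09899852397593975 [-18.48116217   0.36001095  19.7214336 ] [-0.00404494  0.00131379  0.00204911]
0.8536288441542531 237.72558629758316
0 0 0.23 -0.25
0 0 0.28 -0.19
0 0 0.29 -0.17
0 0 0.3 -0.14
0 0 0.31 -0.12
0 0 0.32 -0.1
```

>>> arm_command(
  steps=[
    [[0,0,0.23,-0.25,0,0,0],[0,0,0.28,-0.19,0,0,0],[0,0,0.29,-0.17,0,0,0],[0,0,0.3,-0.14,0,0,0],[0,0,0.31,-0.12,0,0,0],[0,0,0.32,-0.1,0,0,0],[0,0,0,0,0,0,0]],
  ],
)

```text
time_s: 5.72
eef_pos: [621.8, -78.3, 305.2]
ee_rot: [0.001, 0.673, 0.74, -0.0]
force: [-1.6, 0.5, 6.4]
grip_width: 0.098
grip_force: 41.3
```

```bash
python3 -c "
from h import *
lid()
for n in ('top','scene'): cv2.imwrite(f'pics/{n}1.png',capture(n)[:,:,::-1])"
```

```text
[ 26.66571156   2.04348855 305.17792986] 0.0977558840542582 [-1.64814699  0.51633781  6.43254339] [0.00022759 0.00114694 0.00169731]
1.2767873111269201 238.73230089028266
```

View pics/scene1.png

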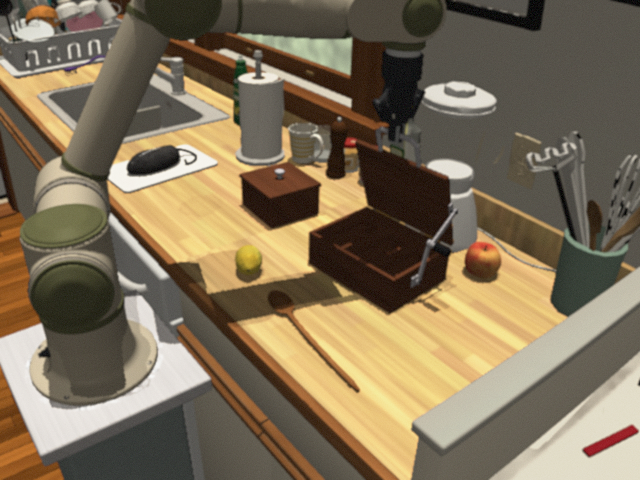

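The lid stands near 1.28 rad, the stay is nearly straight, and the knob is at about (440,247). I'll raise the lid a little more.

>>> arm_command(
  steps=[
    [[0,0,0.17,-0.05,0,0,0],[0,0,0.17,-0.04,0,0,0],[0,0,0,0,0,0,0]],
  ],
)

```text
time_s: 6.2
eef_pos: [638.4, -76.8, 309.0]
ee_rot: [0.0, 0.673, 0.74, -0.0]
force: [-0.8, -0.7, 3.5]
grip_width: 0.097
grip_force: 41.3
```

```bash
python3 - <<'E'
from h import *
lid()
def chestray(px):
    o,d=ray("scene",px); r=R.from_euler('z',-p[2]); o=r.apply(o-[p[0],p[1],0]); d=r.apply(d); 
    return o+d*((-158-o[1])/d[:,1])[:,None]
im=capture("scene")[:,:,::-1]; cv2.imwrite("pics/k.png",cv2.resize(im[180:310,360:520],None,fx=5,fy=4.6,interpolation=cv2.INTER_CUBIC))
print(proj("scene",W([(15,-158,127),(29,-158,115),(38,-158,107),(5,-158,134)])))
E
```

```text
[ 43.31416802   2.02121634 309.03350489] 0.09672087426142839 [-0.79938684 -0.66127446  3.45798225] [-0.00060802  0.0007562   0.0015302 ]
1.3483974126015288 238.64460672974093
[[447.31775522 248.49065537]
 [450.83345947 251.24455964]
 [453.02516661 253.10165332]
 [444.64106915 247.18491597]]
```

View pics/k.png

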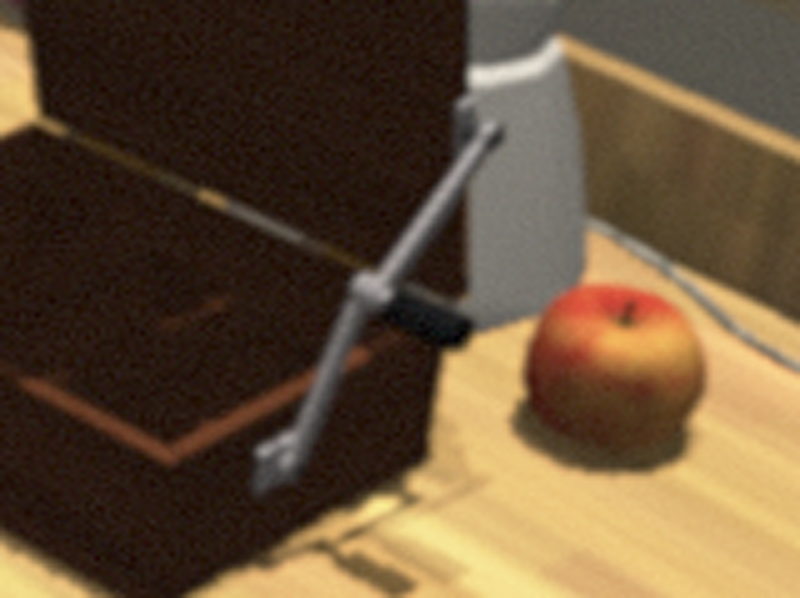

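The knob is centred at about (445,248), which matches chest (10,130). I'll release the handle and rise.

>>> arm_command(
  steps=[
    [[0.5,0,0,0,0,0,0],[0.5,0,0,0,0,0,0],[0.5,0,0,0,0,0,0],[0.5,0,0,-0.4,0,0,0],[0.5,0,0,-0.6,0,0,0],[0.5,0,0,0,0,0,0]],
  ],
)

```text
time_s: 7.0
eef_pos: [638.7, -76.3, 361.4]
ee_rot: [0.002, 0.673, 0.74, 0.001]
force: [-0.2, -0.2, -0.1]
grip_width: 0.498
grip_force: 0.0
```

```bash
python3 - <<'E'
from h import *
c=lid(); P,M,q=now()
plan([(W((-35,-30,360)),down(),2),(W((-45,-172,300)),down(),4),(W((-40,-172,118)),down(),5)],0)
E
```

```text
[ 43.71808589   2.4479082  361.40015868] 0.4980671098238751 [-0.17931931 -0.24407281 -0.08188389] [0.00397383 0.00165466 0.00197737]
1.3850825889554792 290.1156087916646
[0.0, -0.32, -0.79, 0.01, 0.01, 0.01, 0.01],
[0.0, -0.32, -0.79, 0.01, 0.01, 0.01, 0.01],
[0.0, -0.71, -0.05, 0.3, 0.0, 0.0, 0.0],
[0.0, -0.71, -0.05, 0.3, 0.0, 0.0, 0.0],
[0.0, -0.71, -0.05, 0.3, 0.0, 0.0, 0.0],
[0.0, -0.71, -0.05, 0.3, 0.0, 0.0, 0.0],
[0.0, 0.0, 0.02, 0.73, 0.0, 0.0, 0.0],
[0.0, 0.0, 0.02, 0.73, 0.0, 0.0, 0.0],
[0.0, 0.0, 0.02, 0.73, 0.0, 0.0, 0.0],
[0.0, 0.0, 0.02, 0.73, 0.0, 0.0, 0.0],
[0.0, 0.0, 0.02, 0.73, 0.0, 0.0, 0.0],
```

>>> arm_command(
  steps=[
    [[0,-0.32,-0.79,0,0,0,0],[0,-0.32,-0.79,0,0,0,0],[0,-0.71,-0.05,0.3,0,0,0],[0,-0.71,-0.05,0.3,0,0,0],[0,-0.71,-0.05,0.3,0,0,0],[0,-0.71,-0.05,0.3,0,0,0]],
  ],
)

```text
time_s: 7.75
eef_pos: [565.8, -258.8, 297.6]
ee_rot: [-0.001, 0.673, 0.74, -0.0]
force: [-0.4, 0.9, 0.2]
grip_width: 0.004
grip_force: 0.0
```

>>> arm_command(
  steps=[
    [[0,0,0.02,0.73,0,0,0],[0,0,0.02,0.73,0,0,0],[0,0,0.02,0.73,0,0,0],[0,0,0.02,0.73,0,0,0],[0,0,0.02,0.73,0,0,0],[0,0,0,0,0,0,0]],
  ],
)

```text
time_s: 8.5
eef_pos: [569.6, -256.4, 113.6]
ee_rot: [-0.003, 0.673, 0.74, -0.0]
force: [0.7, -0.2, 1.4]
grip_width: -0.002
grip_force: 0.0
```

```bash
python3 - <<'E'
from h import *
c=lid(); im=capture("scene")[:,:,::-1]; cv2.imwrite("pics/k2.png",cv2.resize(im[100:340,300:540],None,fx=2.4,fy=2.4,interpolation=cv2.INTER_CUBIC))
E
```

```text
[ -41.74373748 -170.45703476  113.61598371] -0.002345388071196799 [ 0.71196996 -0.15204408  1.40446635] [-0.0050638  -0.00430593  0.00184173]
0.25962780045600875 137.2865855215591
```

View pics/k2.png

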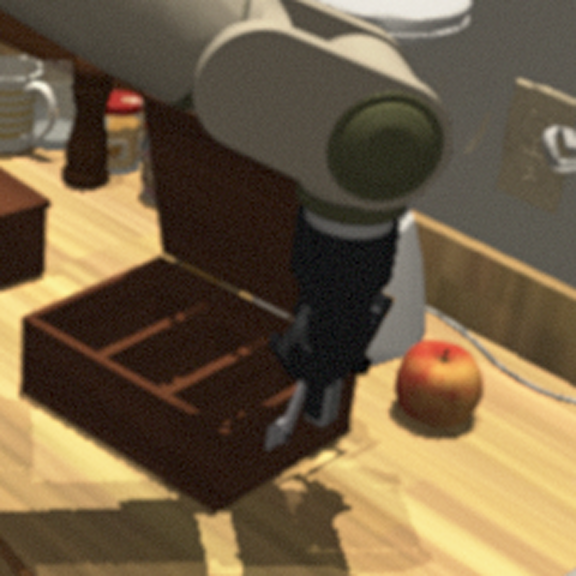

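The lid stays up. The closed fingers are just in front of the stay, at about crop (320,400). The wrist hub's bottom is at about image (446,187), so I'll check its height against the lid.

```bash
python3 - <<'E'
from h import *
z=np.arange(100,340,20); print(np.c_[z,proj("scene",W([(-42,-170,v) for v in z])).round(0)])
print(proj("scene",W([(54,-120,256)])))
P,M,q=now(); plan([(W((16,-170,109)),down(),6)],0)
E
```

```text
[[100. 432. 274.]
 [120. 433. 265.]
 [140. 435. 256.]
 [160. 436. 247.]
 [180. 438. 237.]
 [200. 439. 227.]
 [220. 440. 218.]
 [240. 442. 208.]
 [260. 443. 197.]
 [280. 445. 187.]
 [300. 446. 176.]
 [320. 448. 166.]]
[[452.346165   175.00301229]]
[0.0, 0.0, 0.19, 0.02, 0.0, 0.0, 0.0],
[0.0, 0.0, 0.19, 0.02, 0.0, 0.0, 0.0],
[0.0, 0.0, 0.19, 0.02, 0.0, 0.0, 0.0],
[0.0, 0.0, 0.19, 0.02, 0.0, 0.0, 0.0],
[0.0, 0.0, 0.19, 0.02, 0.0, 0.0, 0.0],
[0.0, 0.0, 0.19, 0.02, 0.0, 0.0, 0.0],
```

>>> arm_command(
  steps=[
    [[0,0,0.19,0,0,0,0],[0,0,0.19,0,0,0,0],[0,0,0.19,0.02,0,0,0],[0,0,0.15,0.02,0,0,0],[0,0,0,0,0,0,0]],
  ],
)

```text
time_s: 9.18
eef_pos: [607.4, -253.8, 114.5]
ee_rot: [-0.0, 0.673, 0.74, 0.0]
force: [0.5, -0.1, -0.5]
grip_width: 0.003
grip_force: 0.0
```

>>> arm_command(
  steps=[
    [[0,0,0.14,0.02,0,0,0],[0,0,0.14,0.02,0,0,0],[0,0,0,0,0,0,0]],
  ],
)

```text
time_s: 9.55
eef_pos: [621.5, -252.6, 112.7]
ee_rot: [0.0, 0.673, 0.74, 0.0]
force: [-0.0, 0.1, 0.0]
grip_width: -0.004
grip_force: 0.0
```

```bash
python3 -c "
from h import *
lid()"
```

```text
[  10.24852969 -171.46347316  112.71925273] -0.004355865198537488 [-0.02245515  0.06410213  0.02757251] [0.00055233 0.0001882  0.00224443]
0.41628253669403437 88.22153389727288
```

>>> arm_command(
  steps=[
    [[0,0.04,0.12,0,0,0,0],[0,0.04,0.12,0,0,0,0],[0,0,0,0,0,0,0]],
  ],
)

```text
time_s: 9.93
eef_pos: [629.2, -249.3, 112.5]
ee_rot: [-0.003, 0.673, 0.739, -0.004]
force: [-23.5, -7.3, 6.0]
grip_width: -0.001
grip_force: 12.2
```

```bash
python3 - <<'E'
from h import *
c=lid(); im=capture("scene")[:,:,::-1]; cv2.imwrite("pics/k3.png",cv2.resize(im[150:310,360:520],None,fx=3.7,fy=3.7,interpolation=cv2.INTER_CUBIC))
E
```

```text
[  18.22987347 -168.92474736  112.46087598] -0.0012889215784002077 [-23.51075302  -7.29196791   6.01755354] [-0.01034413  0.000406    0.00120812]
0.4555580361576285 80.95843557515117
```

View pics/k3.png

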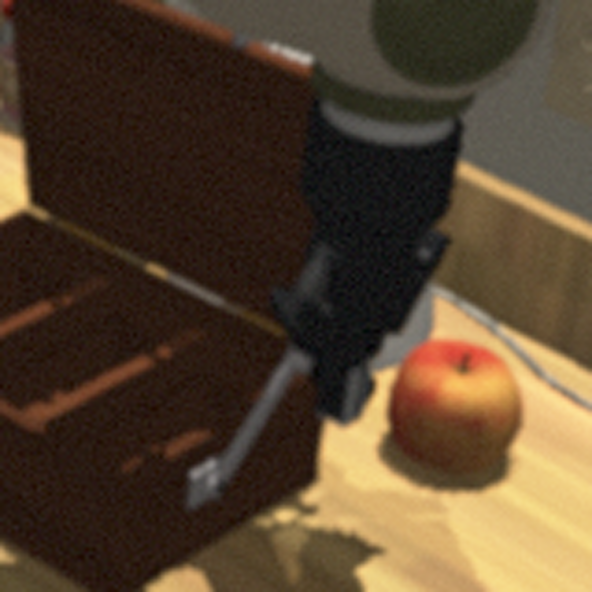

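The fingers press with 23 N and the lower link has turned further back. It's probably at its stop, so I'll back off and check.

>>> arm_command(
  steps=[
    [[0,0,-0.4,0,0,0,0],[0,-0.3,-0.8,-0.3,0,0,0],[0,-0.6,-0.8,-0.8,0,0,0],[0,-0.6,-0.9,-0.8,0,0,0],[0,-0.6,-0.9,-0.8,0,0,0],[0,0,0,0,0,0,0]],
  ],
)

```text
time_s: 10.72
eef_pos: [459.1, -367.1, 244.7]
ee_rot: [0.003, 0.674, 0.738, -0.0]
force: [1.2, -0.5, -0.3]
grip_width: 0.003
grip_force: 0.0
```

```bash
python3 - <<'E'
from h import *
c=lid(); im=capture("scene")[:,:,::-1]; cv2.imwrite("pics/k4.png",cv2.resize(im[150:310,360:520],None,fx=3.7,fy=3.7,interpolation=cv2.INTER_CUBIC))
f=lambda q:(proj("scene",W(q))-[360,150])*3.7
print(f([(15,-158,127),(29,-158,115),(38,-158,107)]).round(0))
E
```

```text
[-162.05029119 -270.43059335  244.70696354] 0.0032346649492848737 [ 1.22270647 -0.51930215 -0.2814084 ] [ 0.00374929  0.00558123 -0.00196554]
0.5670849642827386 303.8581951540476
[[323. 364.]
 [336. 375.]
 [344. 381.]]
```

View pics/k4.png

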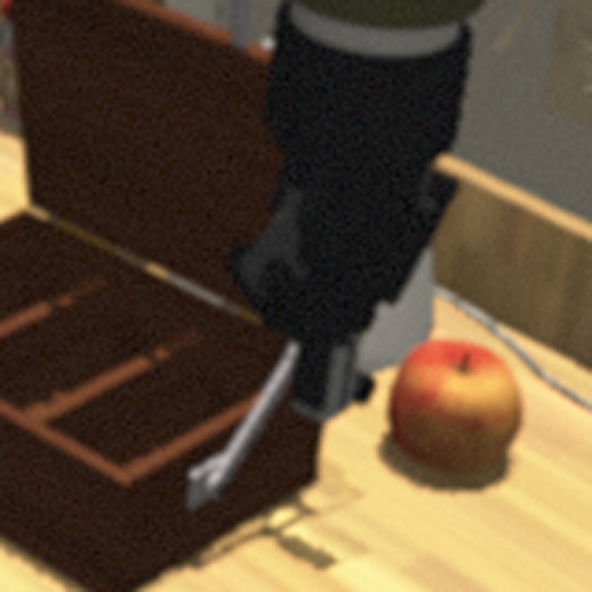

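The gripper still hides most of the knob, with only its end showing at crop (362,390). I'll clear the view.

>>> arm_command(
  steps=[
    [[0,0.5,-0.9,-0.7,0,0,0],[0,0.9,-0.9,-0.7,0,0,0],[0,0.9,-0.5,-0.5,0,0,0],[0,0.9,0,-0.2,0,0,0],[0,0.9,0,0,0,0,0],[0,0,0,0,0,0,0]],
  ],
)

```text
time_s: 11.52
eef_pos: [333.5, -174.2, 341.3]
ee_rot: [0.0, 0.671, 0.741, 0.0]
force: [-0.2, -0.5, -0.3]
grip_width: -0.004
grip_force: 0.0
```

```bash
python3 - <<'E'
from h import *
im=capture("scene")[:,:,::-1]; cv2.imwrite("pics/k5.png",cv2.resize(im[180:310,360:520],None,fx=5,fy=4.6,interpolation=cv2.INTER_CUBIC))
f=lambda q:(proj("scene",W(q))-[360,180])*[5,4.6]
print(f([(15,-158,127),(29,-158,115),(38,-158,107)]).round(0))
for a in(1.22,1.34,1.37,1.4): print(a,f([(90-100*np.cos(a),-140,80+100*np.sin(a)),(90-180*np.cos(a),-120,80+180*np.sin(a))]).round(0))
E
```

```text
[[437. 315.]
 [454. 328.]
 [465. 336.]]
1.22 [[478. 169.]
 [418.  10.]]
1.34 [[497. 154.]
 [453. -18.]]
1.37 [[501. 150.]
 [462. -24.]]
1.4 [[506. 147.]
 [471. -30.]]
```

View pics/k5.png

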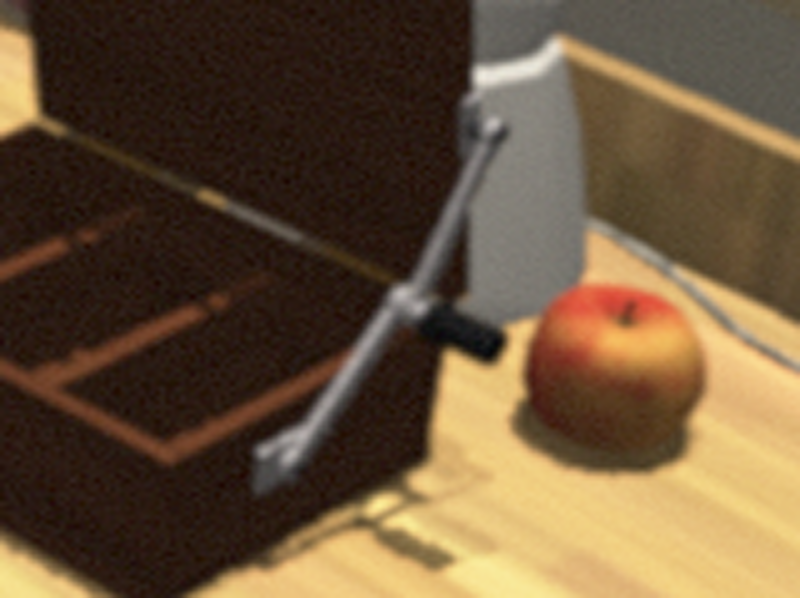

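The knob's middle is now at crop (461,330), with pins at about (490,130), (405,300) and (285,465), so it's past straight. I'll check how far from the bend.

```bash
python3 - <<'E'
from h import *
from scipy.optimize import brentq
f=lambda q:(proj("scene",W(q))-[360,180])*[5,4.6]
L=81.5; A=np.array([-20,50.])
for s in(2.6,2.68,2.74,2.8,2.86,2.92,2.98):
    dd=2*L*np.cos((s-2.68)/2)
    g=lambda a:np.hypot(*(np.array([90-100*np.cos(a),80+100*np.sin(a)])-A))-dd
    a=brentq(g,.8,2.0) if g(.8)*g(2.0)<0 else np.nan
    B=np.array([90-100*np.cos(a),80+100*np.sin(a)]); m=(A+B)/2; u=(B-A)/dd; h=L*np.sin((s-2.68)/2)
    E=m+h*np.array([u[1],-u[0]])
    P=f([(A[0],-130,A[1]),(E[0],-130,E[1]),(B[0],-130,B[1]),(E[0],-175,E[1])])
    v=P[1]-P[0]; w=P[2]-P[1]
    print(s,round(a,3),E.round(1),P.round(0).tolist(),"bend",np.degrees(np.arctan2(v[1],v[0])-np.arctan2(w[1],w[0])).round(1))
im=cv2.imread("pics/k5.png"); hs=cv2.cvtColor(im,cv2.COLOR_BGR2HSV)
m=((hs[...,1]<70)&(hs[...,2]>95)).astype(np.uint8)
def line(y0,y1,x0,x1):
    y,x=np.nonzero(m[y0:y1,x0:x1]); l=cv2.fitLine(np.c_[x+x0,y+y0].astype(np.float32),cv2.DIST_HUBER,0,.01,.01).ravel(); return l
up=line(170,265,415,466); lo=line(330,430,300,395)
print(up,lo,[np.degrees(np.arctan(l[1]/l[0])) for l in(up,lo)])
E
```

```text
2.6 1.46 [ 26.9 116.7] [[300.0, 470.0], [394.0, 300.0], [494.0, 132.0], [487.0, 343.0]] bend -2.0
2.68 1.462 [ 29.6 114.7] [[300.0, 470.0], [398.0, 301.0], [495.0, 132.0], [490.0, 344.0]] bend 0.2
2.74 1.461 [ 31.4 113.2] [[300.0, 470.0], [400.0, 303.0], [494.0, 132.0], [493.0, 346.0]] bend 1.9
2.8 1.457 [ 33.2 111.7] [[300.0, 470.0], [402.0, 304.0], [494.0, 133.0], [495.0, 347.0]] bend 3.6
2.86 1.452 [ 34.9 110.2] [[300.0, 470.0], [404.0, 306.0], [493.0, 133.0], [497.0, 349.0]] bend 5.3
2.92 1.445 [ 36.5 108.7] [[300.0, 470.0], [406.0, 308.0], [492.0, 134.0], [499.0, 350.0]] bend 7.0
2.98 1.435 [ 38.  107.2] [[300.0, 470.0], [408.0, 309.0], [491.0, 135.0], [501.0, 352.0]] bend 8.7
[ 4.0275487e-01 -9.1530788e-01  4.4660013e+02  2.2263744e+02] [  0.57666385  -0.81698155 342.6759     379.6193    ] [np.float32(-66.24948), np.float32(-54.783764)]
```

The measured bend is 11.5°. The model gives 8.7° at the stop and 3.6° at 2.80 rad, so the stay is locked. Handing in.

```bash
python3 -c "
from rig import *
print(finish_job())"
```

```text
the job is handed in; nothing more can be done
None
```

The lid is up, the stay is past dead centre against its stop judging by the camera-measured bend, the arm is clear, and the job was handed in at about 12 s; the judge returned no result.

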